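Load a cover plate into a snap-in work nest

ROBOT

A 7-joint arm with a two-finger parallel gripper is mounted at the origin on a cart in front of the work surface, level with it; the furniture and walls round the work are solid. World frame = base frame: x ahead of the robot, y to its left, z up, the work surface at z = 0. Lengths are in m, angles in rad, forces in N, time in s.
With the tool pointing down it reaches from about 0.4 to 0.875 m from the base axis. Payload 19.3 kg.
Tool frame: the origin (TCP) lies at the very end of the fingers, on their centre line; the grasp point (between the pads) lies bot.grasp_offset behind it (bot.grasp_offset is the distance from the TCP to the grasp point, in m); z points along the fingers, y is the direction in which the jaws open and shut (so a half turn about z gives the same grasp; the last joint's range is limited). The gripper opens to 85 mm and grips with 20 to 120 N. Pads are 22 mm wide; open, the fingers measure 114 mm over their backs; the gripper's body (76 mm by 85 mm) begins 54 mm behind the grasp point. The pads swing forward as they close: fully open they stand 13 mm farther back than shut.
Start: joints at [1.079, 0.521, -0.036, 1.599, 0.021, 1.021, -0.113], TCP at [0.256, -0.57, 0.231] pointing down, gripper open.
Joint ranges: [-2.91, 2.91], [-0.3, 2.13], [-1.5, 1.42], [0.17, 2.43], [-1.26, 4.41], [0.16, 1.93], [-2.52, 2.52]. Speed limits (rad/s): [1.89, 1.89, 2.39, 2.39, 3.01, 3.01, 3.01].

INTERFACE

Orientations are given as [roll, pitch, yaw] about the fixed x, y, z axes, in that order (R = Rz(yaw) Ry(pitch) Rx(roll)).
In Python, from workcell import bot gives the robot as it stands. The module is installed in compiled form; this text tells all that it offers.
- The arm moves only by the shell command python3 -m handwheel 'ROWS' [OPENING] [FORCE]. ROWS is JSON, a list of rows, each a list of 6 numbers: the shift along the tool's x, y, z as a fraction of full scale, then the turn, a rotation vector about the tool's x, y, z as a fraction of full scale. In form: [[x, y, z, rx, ry, rz], ...]. A call has 1 to 8 rows; each row shifts and turns the commanded pose from where the row before left it, along the tool's axes as they then stand; what a row does not reach is not made up. Full scale, the value 1, is 0.025 m for a shift and 360 degrees for a turn. A row lasts 1/8 s, in which the tool goes at most 62.5 mm and 10.7 degrees, less where a joint would pass 70% of its speed; a pose out of reach is approached as far as the arm can. A call with a number of a shift or a turn outside -1 to 1 is refused whole. A call with a gripper value outside its range is refused whole. OPENING is the closure, from -1 (fully open) to 1 (shut), set as the call begins (- or left out, the last holds). The fingers move at their own pace and stop on an object; FORCE is the grip in N (left out, the last holds). Time passes only in rows, so rows that do not move let the fingers close. It gives the time, the measured TCP pose, the force and the opening at its end, in the units of the state.
- bot.observe(): the state, without advancing time (a new reading comes with each control period).
- bot.grab_frame(name): name is "scene" or "top" or "wrist"; returns a dict with "pixels" (420x560x3 uint8, blue, green, red), "vertical_fov" (degrees; the focal length in pixels is half the picture's height over the tangent of half this angle, whatever the lens; pixels are square), "cx", "cy" (the principal point, pixels), "R" (3x3) and "t" (3): a world point X has camera coordinates R X + t. Camera axes: x right, y down, z forward; pixel columns grow to the right and rows downward; lengths in m; the calibration is good to about 2 mm. A picture is of the moment at which its call begins. There is no depth.
- bot.job_done(): hands the job in, once; it reports no verdict.
Trained networks look in a picture, given as the dict that the camera call returned (one of the last four; its "shot" number tells which), for a name from the list of things; names that differ only in an ending like _2 or _b are one class to them, and where a whole thing is asked for, a point or a joint stands for the part that bears it (a point fixed in the world has none). Each returns a list of dicts, best first, with "score" (0 to 1); they miss things now and then, are a little off and sometimes report something else, mostly with a low value. They report only what shows in the picture. A call takes as long as a camera call. They do not tell look-alikes from the thing itself.
- bot.trace(picture, thing): "region" (420x560 bool, what is visible of it) and "point" ([column, row] in pixels, amid what is visible of it).
The state is a dict: "clock": time; "qpos": joint angles; "qd": joint speeds; "joint_efforts": joint torques, N m; "position": TCP position; "tool_rot": TCP orientation; "force": force on the tool from outside, world axes, zero at the start; "moment": the same for the moment, N m; "grip_width": finger opening in m.
Only numpy, scipy, OpenCV 4.12 (cv2) and the standard library are available. Lean on these libraries where they do the work, as an engineer would, in place of code of your own. Each camera call takes 0.05 s, during which the arm holds its last target.

TASK

Get the work nest loaded for the next job: take out the T-nut that was left lying on its seat and put it in the steel cup. Then lay the aluminium cover plate in between the nest's four corner posts (set it down, do not drop it) and press it down until both spring rollers have snapped over its ends and it sits fully home and level on the rest pads. Leave the cup standing and the machined block, the spare finger and the hex key where they lie.

Things in the scene. Friction and masses are not known exactly. Their poses are not given: they have to be found in the camera images.
- nest: Work nest bolted to the table: dark steel base 176 x 104 x 10 mm with a dark seat block 100 x 62 mm on it, its flat top 26 mm above the table. Four white L-shaped corner posts 58 mm high round the seat; between them the long sides are open for 80 mm; a spring catch in the middle of each short end. Origin: centre of the underside, on the table. x along its long side, z up; half-turn symmetric.
- seat (a point): Centre of the seat, at the tops of its four steel rest pads (12 mm across, at x = +-38, y = +-19 mm), 30 mm above the table: the plate's origin lies here when it is home. The posts' inner faces stand at x = +-54, y = +-32 mm (2 mm play all round); their top 6 mm widens by 3 mm as a lead-in. Axes as the nest.
- catch_a (a joint): Swing (rad) of the catch at the nest's +x end: a sprung arm with a turning roller, 14 mm across, its centre 43 mm above the table and 56 mm from the nest's centre. 0 = sprung in, empty; about 0.04 = over the edge of a plate that is home; over 0.1 = pushed out by a plate passing. A plate laid in loosely lies on both rollers, underside 49 mm above the table; about 15 N pushes it past both.
- catch_b (a joint): The same for the spring catch at the nest's -x end.
- cover_plate: Loose flat aluminium cover plate with a screw hole in each corner, 104 x 60 x 8 mm, about 0.11 kg, lying flat on the table beside the nest. Origin: centre of its underside. x along its length, z up; a half turn about z makes no difference. To be gripped across its 60 mm width.
- t_nut: Loose steel T-nut, 24 x 22 x 12 mm (x, y, z), 30 g, lying on the nest's seat block with its sides roughly in line with the nest's. Origin: centre of its underside, z up.
- parts_cup: Loose open round turned steel cup, 91 mm across outside, 72 mm inside, 42 mm high with a floor 5 mm thick, 0.34 kg, standing on the table beside the nest. Origin: centre of its underside, z up.
- sensor_block: Bystander: milled aluminium block with holes, 38 x 52 x 30 mm, lying on the table beyond the nest. Origin: centre of its underside.
- spare_finger: Bystander: pale spare gripper finger, 60 x 16 x 19 mm, lying on the table to the right, near its front edge. Origin: centre of its underside.
- hex_key: Bystander: L-shaped bright hex key, 39 x 108 x 8 mm, lying on the table near its front edge. Origin: centre of its extent, underside.
Mind the look-alikes: they are no part of the job. There is more than one size of the cover_plate; the one meant has the size given above.

How it is judged:
On the way, in this order (a step that is already met when the one before it is completed fails the run):
1. the T-nut has been taken out of the nest (horizontal distance between t_nut and nest above 0.11 m), for 0.2 s.
2. the plate lies level and home in the nest under both rollers (z of cover_plate in the frame of seat below 0.002 m and angle between cover_plate's own z axis and vertical below 0.03 rad and horizontal distance between cover_plate and seat below 0.005 m and value of joint each of catch_a, catch_b below 0.09 rad), for 0.3 s.
At the end, for the whole second after the job is handed in: The cover plate lies in the nest with its underside within 2 mm of the rest pads' height, level within 0.03 rad, centred within 5 mm and in line within 0.09 rad, both catches sprung in over it (under 0.09 rad); the T-nut lies inside the steel cup, which stands upright on the table; all at rest (all of step 2 and z of cover_plate in the frame of seat above -0.002 m and angle between the x axis of cover_plate and the x axis of nest, either way round below 0.09 rad and horizontal distance between t_nut and parts_cup below 0.036 m and z of t_nut in the frame of parts_cup below 0.035 m and angle between parts_cup's own z axis and vertical below 0.1 rad and height (world z) of parts_cup below 0.01 m and linear speed of each of t_nut, cover_plate, parts_cup below 0.02 m/s); the robot touches nothing.
It fails at once if the plate is dropped: it falls freely faster than 0.75 m/s (from more than about 3 cm) (contact force between the fingers and cover_plate below 0.05 N and linear speed of cover_plate above 0.75 m/s).
It fails at once if the machined block, the spare finger or the hex key is moved by more than 3 cm (distance of any of sensor_block, spare_finger, hex_key from where it was at the start of the episode above 0.03 m).
It also fails if it takes over 69 s, if anything falls off the work surface, if the arm or the gripper's body presses on something with over 40 N, if the wrist force passes 120 N, or if a joint passes its speed limit or range.

## Working session

There is one attempt and no reset: what is moved stays moved. The work goes in short steps, Python scripts to look and compute and a shell command to move; the robot and the scene stay as the last step left them, time stands still between calls to the robot, and variables do not carry over. Pictures are saved under pics/ and viewed, and the job is handed in when it is done.

```bash
mkdir -p pics; cat > h.py <<'E'
import numpy as np,cv2
from workcell import bot
def cam(f):
    p=f["pixels"];h=p.shape[0];fl=h/2/np.tan(np.radians(f["vertical_fov"])/2)
    return fl,f["cx"],f["cy"],np.array(f["R"]),np.array(f["t"])
def ray(f,uv,z):
    fl,cx,cy,R,t=cam(f);d=R.T@np.array([(uv[0]-cx)/fl,(uv[1]-cy)/fl,1.]);c=-R.T@t
    return c+d*(z-c[2])/d[2]
def proj(f,X):
    fl,cx,cy,R,t=cam(f);c=R@np.array(X)+t
    return np.array([cx+fl*c[0]/c[2],cy+fl*c[1]/c[2]])
E
python3 - <<'E'
from h import *
s=bot.observe();print(s,bot.grasp_offset)
for n in("scene","top","wrist"):
    f=bot.grab_frame(n);cv2.imwrite(f"pics/{n}0.png",f["pixels"])
    print(n,f["vertical_fov"],-np.array(f["R"]).T@np.array(f["t"]),[k for k in f if k!='pixels'])
    if n=="wrist":continue
    for th in["nest","cover_plate","t_nut","parts_cup","sensor_block","spare_finger","hex_key","catch_a"]:
        for r in bot.trace(f,th):
            m=r["region"];print(n,th,round(r["score"],2),np.round(r["point"]),m.sum(),np.round(ray(f,r["point"],0.0),3))
E
```

```text
{'clock': 0.0, 'qpos': array([ 1.0787955 ,  0.52201403, -0.03632771,  1.59998994,  0.02119358,
        1.02110956, -0.11280449]), 'qd': array([ 5.55474149e-04,  1.65516976e-03,  1.17763216e-03,  1.38864393e-03,
       -4.67389396e-04, -3.25080585e-05, -7.82270628e-04]), 'joint_efforts': array([-1.36921826e-03, -9.27123070e+01,  1.97900422e+00, -3.69940567e+01,
        1.77030772e-02,  8.08440585e-03, -1.10294042e-05]), 'position': array([ 0.25570891, -0.56993005,  0.23073219]), 'tool_rot': array([-3.14045906e+00,  7.56707606e-05,  4.21782994e-01]), 'force': array([-0.51767937, -0.21246498, -0.0868617 ]), 'moment': array([1.10987157e-02, 1.60685010e-02, 5.68318138e-06]), 'grip_width': 0.08511740927032073} 0.0187
scene 46.255258029372975 [-0.27546513 -0.60137119  0.51805683] ['vertical_fov', 'cx', 'cy', 'R', 't', 'shot']
scene nest 0.76 [262. 224.] 2419 [0.518 0.031 0.   ]
scene cover_plate 0.84 [370. 254.] 869 [ 0.542 -0.234  0.   ]
scene cover_plate 0.6 [320. 233.] 350 [ 0.561 -0.101  0.   ]
scene t_nut 0.54 [371. 251.] 817 [ 0.553 -0.23   0.   ]
scene t_nut 0.46 [382. 308.] 388 [ 0.
[... 500 characters left out ...]
[ 0.532 -0.242  0.   ]
top cover_plate 0.77 [361. 212.] 1092 [ 0.535 -0.236  0.   ]
top cover_plate 0.74 [311. 205.] 517 [ 0.547 -0.116  0.   ]
top t_nut 0.58 [250. 222.] 104 [0.506 0.027 0.   ]
top parts_cup 0.83 [159. 202.] 1390 [0.549 0.245 0.   ]
top parts_cup 0.21 [247. 192.] 75 [0.575 0.037 0.   ]
top sensor_block 0.63 [271. 145.] 347 [ 0.691 -0.018  0.   ]
top spare_finger 0.7 [410. 276.] 182 [ 0.384 -0.352  0.   ]
top spare_finger 0.65 [254. 246.] 80 [0.448 0.017 0.   ]
top hex_key 0.73 [354. 290.] 230 [ 0.349 -0.22   0.   ]
top catch_a 0.52 [249. 193.] 111 [0.573 0.031 0.   ]
wrist 58.15149348103402 [ 0.32885381 -0.53697498  0.37357386] ['vertical_fov', 'cx', 'cy', 'R', 't', 'shot']
```

```bash
python3 - <<'E'
from h import *
f=bot.grab_frame("top");p=f["pixels"]
c=cv2.resize(p[120:310,120:420],None,fx=2.6,fy=2.6,interpolation=cv2.INTER_CUBIC);cv2.imwrite("pics/topc.png",c)
for i in range(2):
  for r in bot.trace(f,["cover_plate","nest"][i])[:2]:
    m=r["region"].astype(np.uint8);cn=max(cv2.findContours(m,0,2)[0],key=cv2.contourArea)
    b=cv2.boxPoints(cv2.minAreaRect(cn));z=[.008,.02][i]
    w=np.array([ray(f,q,z) for q in b]);print(np.round(w[:,:2],3).tolist(),w.mean(0),np.linalg.norm(w[1]-w[0]),np.linalg.norm(w[2]-w[1]))
E
```

```text
[[0.584, -0.197], [0.6, -0.258], [0.498, -0.283], [0.482, -0.223]] [ 0.54112833 -0.24023305  0.008     ] 0.0628717658403727 0.10555017622855482
[[0.53, -0.076], [0.59, -0.115], [0.568, -0.15], [0.508, -0.111]] [ 0.54924639 -0.1129664   0.008     ] 0.07131083875792123 0.04138234311949378
[[0.585, 0.09], [0.6, -0.013], [0.427, -0.037], [0.413, 0.066]] [0.50620597 0.02652318 0.02      ] 0.10448127484423776 0.1743026341525488
```

View pics/topc.png

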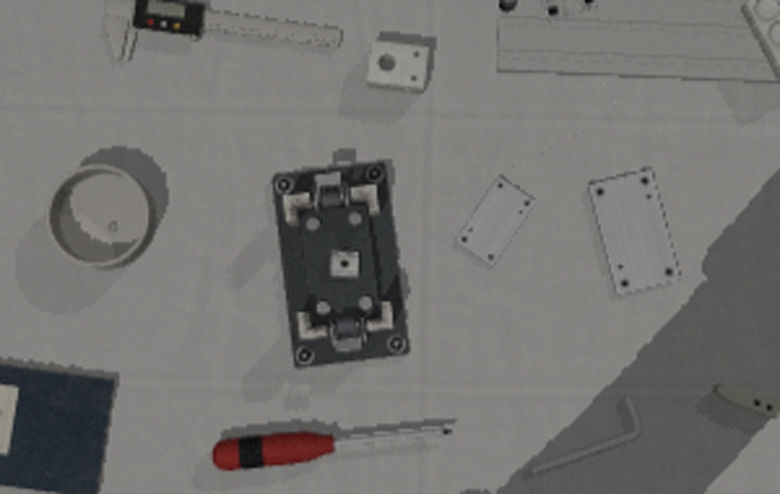

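View pics/scene0.png

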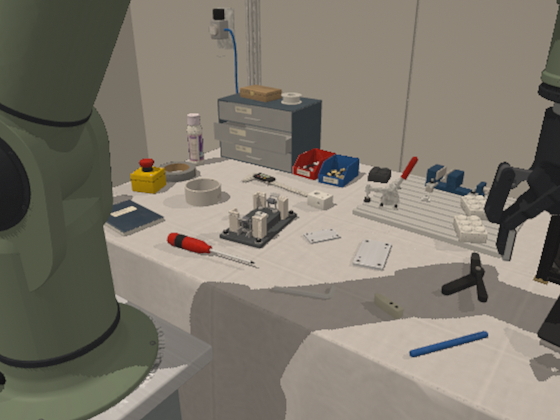

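The top picture shows two plates. The one at (361,212) measures about 105 x 62 mm and the one at (311,205) about 71 x 41 mm, so the first fits 104 x 60. The T-nut is at (252,221), the cup at (159,203) and the nest at about (251,221). I'll refine these positions and confirm the plate in an enlarged crop.

```bash
cat >> h.py <<'E'
def plan(target,yaw,roll_fix=True):
    """delta in tool units: turn about tool z first, then shift in turned frame"""
    from scipy.spatial.transform import Rotation as Ro
    s=bot.observe();R0=Ro.from_euler('xyz',s["tool_rot"]);R1=Ro.from_euler('xyz',[np.pi,0,yaw])
    rv=(R0.inv()*R1).as_rotvec()/(2*np.pi)
    d=np.array(target)-s["position"]
    print("clock",s["clock"],"pos",np.round(s["position"],4),"rot",np.round(s["tool_rot"],4),"w",round(s["grip_width"],4),"F",np.round(s["force"],1))
    print("turn frac",np.round(rv,4),"shift(new frame)",np.round(R1.inv().apply(d)/.025,3),"shift(now frame)",np.round(R0.inv().apply(d)/.025,3))
E
python3 - <<'E'
from h import *
f=bot.grab_frame("top");k=lambda u,v:(120+(u+.5)/2.6-.5,120+(v+.5)/2.6-.5)
b=np.array([ray(f,k(*q),.010)[:2] for q in[(275,178),(390,160),(410,350),(297,367)]]);print("base",b.round(4),b.mean(0))
d=(b[0]+b[1]-b[2]-b[3]);print(np.arctan2(d[1],d[0]),np.linalg.norm(d)/2)
print("nut",ray(f,k(344,263),.038))
print("pads",ray(f,np.mean([k(313,225),k(354,218),k(323,308),k(365,302)],0),.030))
print("cup",ray(f,k(102,216),.042))
for p in[(284,184),(375,173),(397,344),(306,356)]:print(ray(f,k(*p),.012))
q=[ray(f,k(*p),.008)[:2] for p in[(588,183),(650,168),(680,277),(620,295)]];print(np.round(q,4),np.mean(q,0))
c=f["pixels"][160:260,280:400];cv2.imwrite("pics/plates.png",cv2.resize(c,None,fx=6,fy=6,interpolation=cv2.INTER_CUBIC))
plan([.504,.028,.231],.139)
E
```

```text
base [[ 0.5836  0.0873]
 [ 0.6021 -0.0168]
 [ 0.4301 -0.0378]
 [ 0.4132  0.0634]] [0.50725553 0.02402277]
0.13045496568567652 0.17264287284013463
nut [0.50583613 0.02224806 0.038     ]
pads [0.50600414 0.02716355 0.03      ]
cup [0.54327828 0.23566415 0.042     ]
[0.57806691 0.07882475 0.012     ]
[ 0.58965144 -0.00335807  0.012     ]
[ 0.43528829 -0.0260022   0.012     ]
[0.42322392 0.0554361  0.012     ]
[[ 0.5846 -0.1978]
 [ 0.5995 -0.2546]
 [ 0.5002 -0.2822]
 [ 0.4829 -0.2276]] [ 0.54181809 -0.24054074]
clock 1.15 pos [ 0.2559 -0.5702  0.2312] rot [-3.1415 -0.      0.4218] w 0.0853 F [0.6 0.3 0.4]
turn frac [-0.    -0.     0.045] shift(new frame) [ 1.3145e+01 -2.2323e+01  1.0000e-02] shift(now frame) [ 1.8851e+01 -1.7769e+01  1.2000e-02]
```

View pics/plates.png

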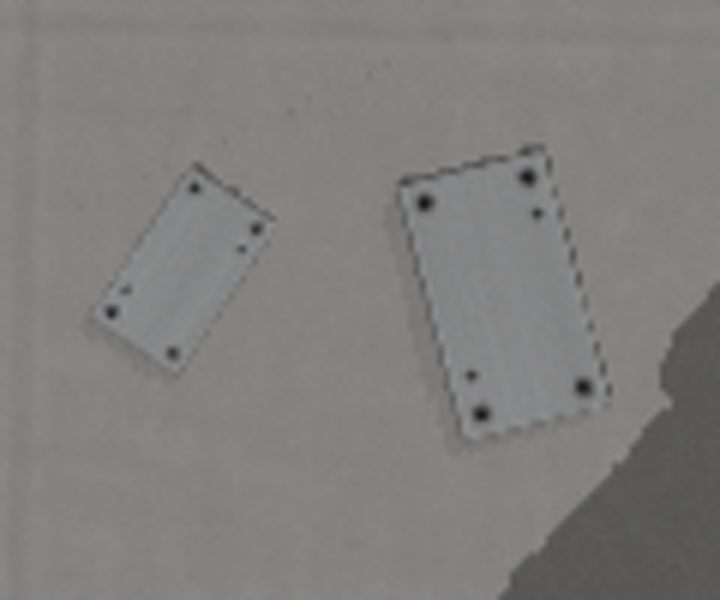

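The crop shows the large plate at right (about 361,212 in the full picture) and the smaller look-alike at left; the right one is meant. Next I move over the nest.

```bash
python3 -m handwheel '[[0.6,-0.9,0,0,0,0.0225],[0.6,-0.9,0,0,0,0.0225],[0.6,-1,0,0,0,0],[0.6,-1,0,0,0,0],[0.6,-1,0,0,0,0],[0.6,-1,0,0,0,0],[0.6,-1,0,0,0,0],[0.6,-1,0,0,0,0]]' -1 40; python3 -m handwheel '[[0.6,-1,0,0,0,0],[0.6,-1,0,0,0,0],[0.6,-1,0,0,0,0],[0.6,-1,0,0,0,0],[0.6,-1,0,0,0,0],[0.6,-1,0,0,0,0],[0.6,-1,0,0,0,0],[0.6,-1,0,0,0,0]]'; python3 -c "
from h import *
plan([.506,.024,.231],.133)"
```

```text
clock: 2.15
position: [0.3372, -0.3559, 0.2314]
tool_rot: [3.141, -0.0, 0.139]
force: [-0.1, -0.8, -1.1]
grip_width: 0.0856
clock: 3.15
position: [0.4284, -0.1412, 0.2315]
tool_rot: [3.141, -0.0, 0.139]
force: [1.1, 0.3, 0.0]
grip_width: 0.0856
clock 3.15 pos [ 0.4284 -0.1412  0.2315] rot [ 3.1414e+00 -4.0000e-04  1.3900e-01] w 0.0856 F [1.1 0.3 0. ]
turn frac [ 0.     -0.0001  0.001 ] shift(new frame) [ 3.954 -6.137  0.019] shift(now frame) [ 3.991 -6.114  0.019]
```

```bash
python3 -m handwheel '[[0.6,-0.9,0,0,0,0],[0.6,-0.9,0,0,0,0],[0.6,-0.9,0,0,0,0],[0.6,-0.9,0,0,0,0],[0.6,-0.9,0,0,0,0],[0.6,-0.9,0,0,0,0],[0.35,-0.7,0,0,0,0],[0,0,0,0,0,0]]'; python3 - <<'E'
from h import *
plan([.506,.024,.231],.133)
f=bot.grab_frame("wrist");cv2.imwrite("pics/w1.png",f["pixels"]);np.savez("w1.npz",**{k:np.array(v) for k,v in f.items()})
print(f["R"],-np.array(f["R"]).T@np.array(f["t"]))
for th in["t_nut","nest"]:
  for r in bot.trace(f,th)[:2]:
    m=r["region"].astype(np.uint8);cn=max(cv2.findContours(m,0,2)[0],key=cv2.contourArea)
    b=cv2.boxPoints(cv2.minAreaRect(cn));print(th,r["score"],np.round(r["point"]),b.round().tolist(),ray(f,b.mean(0),.038),[ray(f,q,.038)[:2].round(4).tolist() for q in b])
E
```

```text
clock: 4.15
position: [0.5049, 0.0239, 0.2313]
tool_rot: [-3.141, -0.0, 0.141]
force: [-0.0, -0.4, -0.0]
grip_width: 0.0855
clock 4.15 pos [0.5049 0.0239 0.2313] rot [-3.1411e+00 -2.0000e-04  1.4100e-01] w 0.0855 F [-0.  -0.4 -0. ]
turn frac [-0.0001 -0.      0.0013] shift(new frame) [0.045 0.001 0.011] shift(now frame) [0.045 0.002 0.011]
[[ 1.40534444e-01 -9.90075786e-01  9.43226126e-05]
 [-9.41048767e-01 -1.33545787e-01  3.10793727e-01]
 [-3.07696747e-01 -4.37659858e-02 -9.50477380e-01]] [0.58407414 0.03559489 0.37354989]
t_nut 0.81 [278. 178.] [[262.0, 186.0], [266.0, 163.0], [292.0, 167.0], [288.0, 190.0]] [0.50669341 0.02264427 0.038     ] [[0.4959, 0.0348], [0.5179, 0.0342], [0.5173, 0.0106], [0.4952, 0.0108]]
nest 0.98 [271. 159.] [[214.0, 75.0], [327.0, 75.0], [327.0, 262.0], [214.0, 262.0]] [0.51317609 0.02920965 0.038     ] [[0.5854, 0.087], [0.5987, -0.0067], [0.4287, -0.0384], [0.4132, 0.0712]]
```

View pics/w1.png

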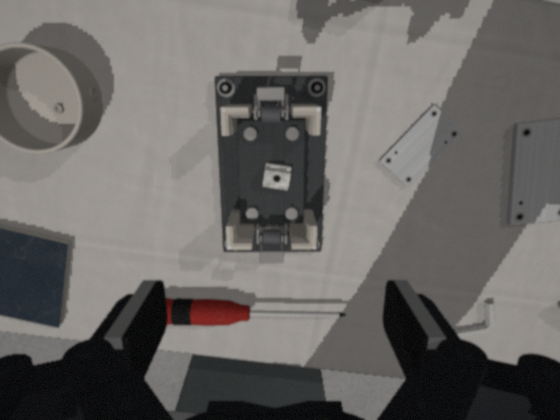

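```bash
python3 - <<'E'
from h import *
p=cv2.imread("pics/w1.png")
cv2.imwrite("pics/w1c.png",cv2.resize(p[60:265,190:350],None,fx=3,fy=2.9,interpolation=cv2.INTER_CUBIC) if 0 else cv2.resize(p[70:265,200:345],None,fx=3,fy=3,interpolation=cv2.INTER_CUBIC))
cv2.imwrite("pics/w1n.png",cv2.resize(p[155:200,250:305],None,fx=12,fy=12,interpolation=cv2.INTER_CUBIC))
E
```

```text
(no output)
```

View pics/w1c.png

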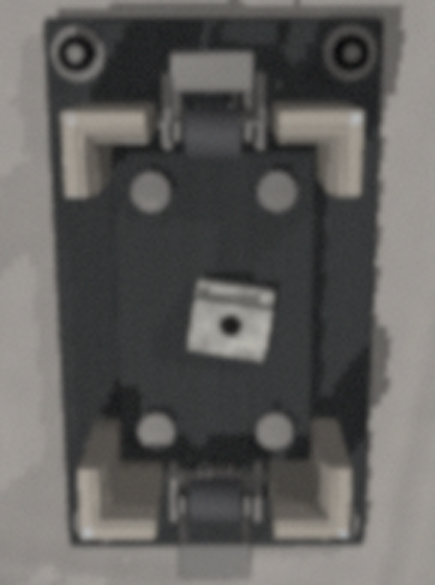

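View pics/w1n.png

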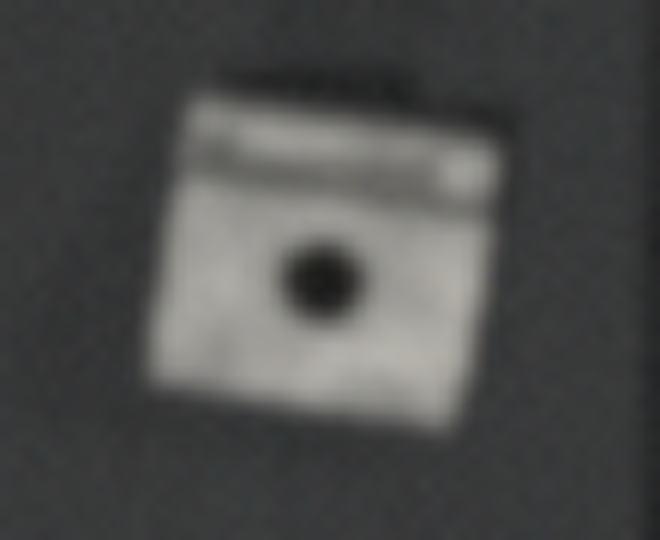

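```bash
python3 - <<'E'
from h import *
f=dict(np.load("w1.npz"))
k=lambda u,v:(200+(u+.5)/3-.5,70+(v+.5)/3-.5)
def quad(P,z,n):
    b=np.array([ray(f,k(*q),z)[:2] for q in P]);d=b[0]+b[1]-b[2]-b[3];e=b[0]+b[3]-b[1]-b[2]
    print(n,b.round(4).tolist(),b.mean(0).round(4),"yaw",np.arctan2(d[1],d[0]).round(4),np.arctan2(-e[0],e[1]).round(4),(np.linalg.norm(d)/2).round(4),(np.linalg.norm(e)/2).round(4))
quad([(151,191),(277,190),(275,431),(157,431)],.03,"pads")
quad([(47,18),(382,12),(362,545),(72,545)],.010,"base")
k=lambda u,v:(250+(u+.5)/12-.5,155+(v+.5)/12-.5)
for z in(.03,.038):quad([(190,95),(503,140),(455,430),(148,385)],z,"nut")
quad([(172,185),(490,215),(455,430),(148,385)],.038,"nut top")
print(ray(f,k(322,280),.038))
E
```

```text
pads [[0.5407, 0.0517], [0.5463, 0.0144], [0.4709, 0.0032], [0.4656, 0.0406]] [0.5059 0.0275] yaw 0.1465 0.1449 0.076 0.0377
base [[0.5851, 0.09], [0.601, -0.01], [0.427, -0.0353], [0.4127, 0.0653]] [0.5064 0.0275] yaw 0.1434 0.1494 0.175 0.1015
nut [[0.5164, 0.0345], [0.5163, 0.0102], [0.493, 0.0104], [0.4932, 0.0347]] [0.5047 0.0224] yaw -0.0079 -0.0065 0.0233 0.0243
nut [[0.518, 0.0345], [0.5179, 0.0108], [0.4951, 0.011], [0.4953, 0.0347]] [0.5066 0.0228] yaw -0.0079 -0.0065 0.0227 0.0237
nut top [[0.511, 0.035], [0.5121, 0.0109], [0.4951, 0.011], [0.4953, 0.0347]] [0.5034 0.0229] yaw 0.0048 0.0181 0.0163 0.0239
[0.50533782 0.0227259  0.038     ]
```

```bash
python3 -m handwheel '[[0,0,1,0,0,0.0224],[0,0,1,0,0,0],[0,0,1,0,0,0],[0,0,1,0,0,0],[0,0,1,0,0,0],[0,0,1,0,0,0],[0,0,0,0,0,0]]' 0 40;  python3 - <<'E'
from h import *
plan([.5055,.0227,.028],0)
f=bot.grab_frame("wrist");cv2.imwrite("pics/w2.png",f["pixels"])
for p in[(.5055,.0227,.038)]:print(proj(f,p))
E
```

```text
clock: 5.18
position: [0.5036, 0.0218, 0.0803]
tool_rot: [3.141, 0.003, -0.003]
force: [-0.2, -0.7, 0.5]
grip_width: 0.0428
clock 5.175 pos [0.5036 0.0218 0.0803] rot [ 3.141e+00  2.700e-03 -2.500e-03] w 0.0428 F [-0.2 -0.7  0.5]
turn frac [ 0.0001  0.0004 -0.0004] shift(new frame) [ 0.075 -0.035  2.091] shift(now frame) [ 0.08  -0.036  2.091]
[273.73114225 240.94694394]
```

View pics/w2.png

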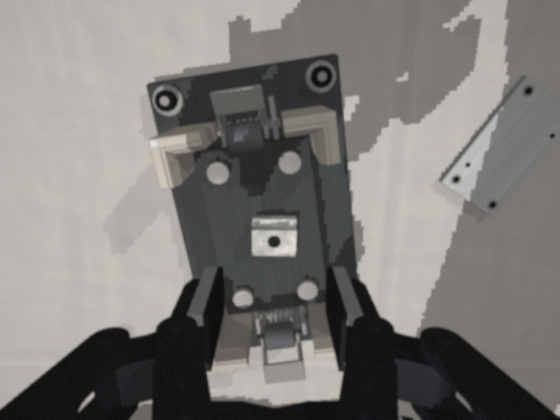

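The nut is at (274,240), where the projection puts it, and square to the jaws. I descend and grip.

```bash
python3 -m handwheel '[[0.08,-0.035,0.7,0,0,0],[0,0,0.7,0,0,0],[0,0,0.65,0,0,0],[0,0,0,0,0,0],[0,0,0,0,0,0]]'; python3 -m handwheel '[[0,0,0,0,0,0],[0,0,0,0,0,0],[0,0,0,0,0,0],[0,0,0,0,0,0]]' 1 40
```

```text
clock: 5.85
position: [0.5069, 0.0235, 0.0304]
tool_rot: [-3.142, -0.0, -0.002]
force: [0.2, -0.5, -0.1]
grip_width: 0.0428
clock: 6.35
position: [0.5071, 0.0236, 0.0308]
tool_rot: [-3.141, -0.001, -0.002]
force: [-1.5, 0.6, 7.8]
grip_width: 0.0226
```

```bash
python3 -m handwheel '[[0,0,-0.7,0,0,0],[0,0,-1,0,0,0],[0,0,-1,0,0,0],[0,0,-1,0,0,0],[0,-1,-0.3,0,0,0],[0.2,-1,0,0,0,0],[0.2,-1,0,0,0,0],[0.2,-1,0,0,0,0]]'; python3 -m handwheel '[[0.2,-1,0,0,0,0],[0.2,-0.5,0,0,0,0],[0,0,0,0,0,0]]';  python3 - <<'E'
from h import *
plan([.5433,.2357,.05],0)
f=bot.grab_frame("wrist");cv2.imwrite("pics/w3.png",f["pixels"])
f2=bot.grab_frame("top");cv2.imwrite("pics/t3.png",cv2.resize(f2["pixels"][130:270,100:300],None,fx=4,fy=4,interpolation=cv2.INTER_CUBIC))
for r in bot.trace(f,"parts_cup")[:2]:
    m=r["region"].astype(np.uint8);cn=np.vstack(cv2.findContours(m,0,2)[0]);e=cv2.fitEllipse(cv2.convexHull(cn));print(r["score"],e,ray(f,e[0],.042))
print("pred rim centre",proj(f,[.5433,.2357,.042]))
E
```

```text
clock: 7.35
position: [0.5221, 0.1243, 0.1315]
tool_rot: [-3.141, -0.001, -0.002]
force: [0.1, -0.2, 0.4]
grip_width: 0.0225
clock: 7.72
position: [0.5321, 0.1613, 0.1306]
tool_rot: [-3.141, -0.001, -0.001]
force: [-0.6, 0.3, -0.1]
grip_width: 0.0224
clock 7.725 pos [0.5321 0.1613 0.1306] rot [-3.1413e+00 -6.0000e-04 -9.0000e-04] w 0.0224 F [-0.6  0.3 -0.1]
turn frac [-0.     -0.0001 -0.0001] shift(new frame) [ 0.448 -2.976  3.224] shift(now frame) [ 0.443 -2.975  3.225]
0.94 ((154.97683715820312, 191.5639190673828), (142.90484619140625, 149.3682403564453), 88.64230346679688) [0.54845408 0.23747223 0.042     ]
pred rim centre [158.55823916 199.36094808]
```

View pics/w3.png

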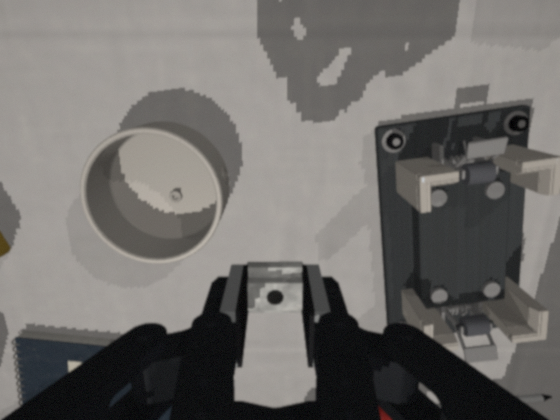

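The nut is held at (275,295). The cup rim is centred at about (152,194), which gives (0.547, 0.238).

```bash
python3 -m handwheel '[[0.3,-0.97,0,0,0,0],[0.3,-1,0,0,0,0],[0.04,-1,0.6,0,0,0],[0,-0.1,0.8,0,0,0],[0,0,0.8,0,0,0],[0,0,0.8,0,0,0],[0,0,0.78,0,0,0],[0,0,0,0,0,0]]'; python3 -c "
from h import *
plan([.548,.238,.036],0)
f=bot.grab_frame('wrist');cv2.imwrite('pics/w4.png',f['pixels'])"
```

```text
clock: 8.88
position: [0.5472, 0.237, 0.034]
tool_rot: [3.14, 0.002, -0.002]
force: [-0.1, 0.0, 0.3]
grip_width: 0.0224
clock 8.875 pos [0.5472 0.237  0.034 ] rot [ 3.1404e+00  2.3000e-03 -2.0000e-03] w 0.0224 F [-0.1  0.   0.3]
turn frac [ 0.0002  0.0004 -0.0003] shift(new frame) [ 0.03  -0.041 -0.081] shift(now frame) [ 0.03  -0.041 -0.081]
```

View pics/w4.png

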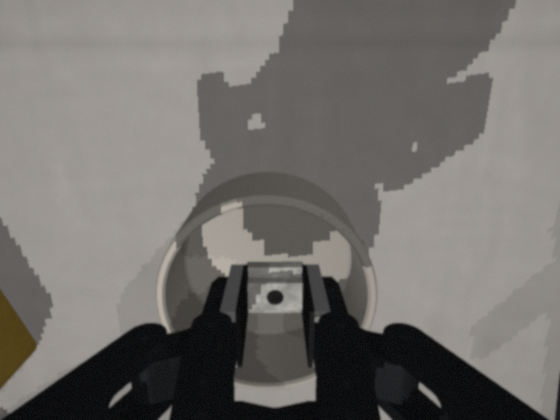

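The nut is centred inside the rim (cup columns 158–377, nut at 275). I release it gently, retreat and turn towards the plate.

```bash
python3 -m handwheel '[[0,0,0.3,0,0,0],[0,0,0,0,0,0],[0,0,0,0,0,0]]'; python3 -m handwheel '[[0,0,0,0,0,0],[0,0,0,0,0,0],[0,0,0,0,0,0],[0,0,-0.5,0,0,0],[0,0,-1,0,0,0],[0,0,-1,0,0,0],[0,0,-1,0,0,0]]' 0.3 40; python3 - <<'E'
from h import *
f=bot.grab_frame('wrist');cv2.imwrite('pics/w5.png',f['pixels'])
plan([.5415,-.2405,.131],.26)
E
```

```text
clock: 9.3
position: [0.5482, 0.2378, 0.0283]
tool_rot: [-3.141, -0.0, -0.002]
force: [-0.2, 0.2, -0.1]
grip_width: 0.0222
clock: 10.18
position: [0.5481, 0.2377, 0.1173]
tool_rot: [-3.141, -0.001, -0.002]
force: [0.6, -0.1, 0.5]
grip_width: 0.0295
clock 10.225 pos [0.5494 0.2383 0.1203] rot [-3.1397e+00 -3.9000e-03 -1.9000e-03] w 0.0299 F [2.5 1.3 4.8]
turn frac [-0.0002 -0.0006 -0.0417] shift(new frame) [-5.228 18.429 -0.427] shift(now frame) [-0.277 19.153 -0.465]
```

View pics/w5.png

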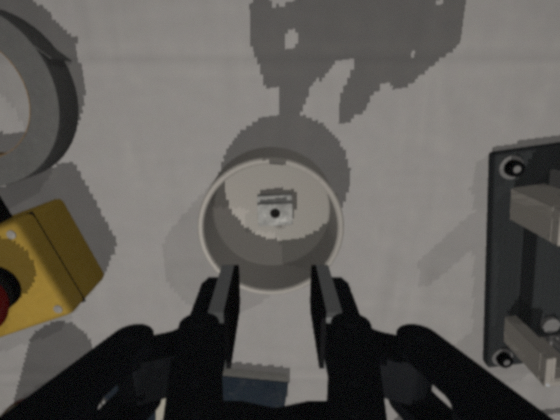

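The nut lies upright in the cup at (275,212) and the cup is standing. Next I travel to the plate.

```bash
python3 -m handwheel '[[0,1,-0.9,0,0,0],[0,1,-1,0,0,0],[0,1,-0.5,0,0,0],[0,1,0,0,0,0],[0,1,0,0,0,0],[0,1,0,0,0,0],[0,1,0,0,0,0],[0,1,0,0,0,0]]' -1; python3 -m handwheel '[[0,1,0,0,0,0],[0,1,0,0,0,0],[0,1,0,0,0,0],[0,1,0,0,0,0],[0,1,0,0,0,0],[0,1,0,0,0,0],[0,1,0,0,0,0],[0,1,0,0,0,0]]'; python3 -m handwheel '[[-0.3,1,0,0,0,0],[0,1,0,0,0,0],[0,1,0,0,0,-0.0208],[0,0,0,0,0,-0.0208],[0,0,0,0,0,0]]'; python3 - <<'E'
from h import *
plan([.5415,-.2405,.131],.26)
f=bot.grab_frame('wrist');cv2.imwrite('pics/w6.png',f['pixels']);np.savez("w6.npz",**{k:np.array(v) for k,v in f.items()})
for r in bot.trace(f,"cover_plate")[:2]:
    m=r["region"].astype(np.uint8);cn=max(cv2.findContours(m,0,2)[0],key=cv2.contourArea)
    b=cv2.boxPoints(cv2.minAreaRect(cn));w=np.array([ray(f,q,.008)[:2] for q in b]);print(r["score"],b.round(1).tolist(),w.round(4).tolist(),w.mean(0),np.linalg.norm(w[1]-w[0]),np.linalg.norm(w[2]-w[1]))
E
```

```text
clock: 11.22
position: [0.5477, 0.0369, 0.1763]
tool_rot: [-3.142, -0.001, -0.002]
force: [-0.1, -0.0, -0.7]
grip_width: 0.0851
clock: 12.22
position: [0.5474, -0.1631, 0.1763]
tool_rot: [3.142, -0.001, -0.002]
force: [0.5, 0.0, -0.1]
grip_width: 0.0857
clock: 12.85
position: [0.5396, -0.2375, 0.1761]
tool_rot: [-3.142, -0.001, 0.258]
force: [-0.9, 0.1, -0.0]
grip_width: 0.0856
clock 12.85 pos [ 0.5396 -0.2375  0.1761] rot [-3.1416e+00 -6.0000e-04  2.5850e-01] w 0.0856 F [-0.9  0.1 -0. ]
turn frac [-0.     -0.0001 -0.0002] shift(new frame) [0.042 0.135 1.804] shift(now frame) [0.041 0.135 1.804]
0.81 [[82.0, 146.0], [142.0, 86.0], [182.0, 126.0], [122.0, 186.0]] [[0.5313, -0.0761], [0.5903, -0.1166], [0.5681, -0.1524], [0.5059, -0.1123]] [ 0.54888139 -0.11437207] 0.07162606916843271 0.042149812864028496
0.73 [[240.60000610351562, 123.0], [314.0, 121.80000305175781], [316.0, 241.1999969482422], [242.60000610351562, 242.5]] [[0.5824, -0.1976], [0.5984, -0.2544], [0.4993, -0.2859], [0.4815, -0.2231]] [ 0.54042458 -0.24023669] 0.05898479300726713 0.10400556765405305
```

View pics/w6.png

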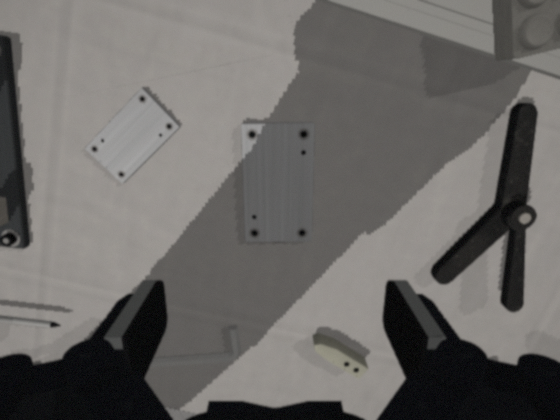

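```bash
python3 - <<'E'
from h import *
from scipy.spatial.transform import Rotation as Ro
f=dict(np.load("w6.npz"));s=bot.observe()
Rt=Ro.from_euler('xyz',s["tool_rot"]).as_matrix();p=np.array(s["position"])
for w in(.0855,.060,.0428,.0299,.0224):
  for z in(0,-.005,-.010,-.013,-.018):
    print(w,z,[proj(f,p+Rt@np.array([x,y*w/2,z])).round(1).tolist() for x in(.011,) for y in(-1,1)])
im=[cv2.imread(f"pics/{n}.png") for n in("w6","w2","w5","w4")]
cv2.imwrite("pics/tips.png",cv2.resize(np.vstack([np.hstack([a[240:350,110:450] for a in im[:2]]),np.hstack([a[240:350,110:450] for a in im[2:]])]),(800,260*2//1)))
E
```

```text
0.0855 0 [[171.7, 260.1], [377.6, 260.4]]
0.0855 -0.005 [[168.5, 265.5], [380.8, 265.8]]
0.0855 -0.01 [[165.0, 271.4], [384.2, 271.7]]
0.0855 -0.013 [[162.9, 275.0], [386.4, 275.3]]
0.0855 -0.018 [[159.1, 281.5], [390.2, 281.8]]
0.06 0 [[202.4, 260.1], [346.9, 260.3]]
0.06 -0.005 [[200.1, 265.6], [349.2, 265.8]]
0.06 -0.01 [[197.7, 271.4], [351.6, 271.6]]
0.06 -0.013 [[196.2, 275.1], [353.1, 275.3]]
0.06 -0.018 [[193.6, 281.5], [355.8, 281.7]]
0.0428 0 [[223.1, 260.2], [326.2, 260.3]]
0.0428 -0.005 [[221.5, 265.6], [327.8, 265.8]]
0.0428 -0.01 [[219.8, 271.4], [329.5, 271.6]]
0.0428 -0.013 [[218.7, 275.1], [330.6, 275.2]]
0.0428 -0.018 [[216.8, 281.5], [332.5, 281.7]]
0.0299 0 [[238.6, 260.2], [310.7, 260.3]]
0.0299 -0.005 [[237.5, 265.6], [311.8, 265.7]]
0.0299 -0.01 [[236.3, 271.5], [313.0, 271.6]]
0.0299 -0.013 [[235.6, 275.1], [313.8, 275.2]]
0.0299 -0.018 [[234.3, 281.6], [315.1, 281.7]]
0.0224 0 [[247.7, 260.2], [301.6, 260.3]]
0.0224 -0.005 [[246.8, 265.7], [302.5, 265.7]]
0.0224 -0.01 [[246.0, 271.5], [303.4, 271.5]]
0.0224 -0.013 [[245.4, 275.1], [304.0, 275.2]]
0.0224 -0.018 [[244.4, 281.6], [305.0, 281.7]]
```

View pics/tips.png

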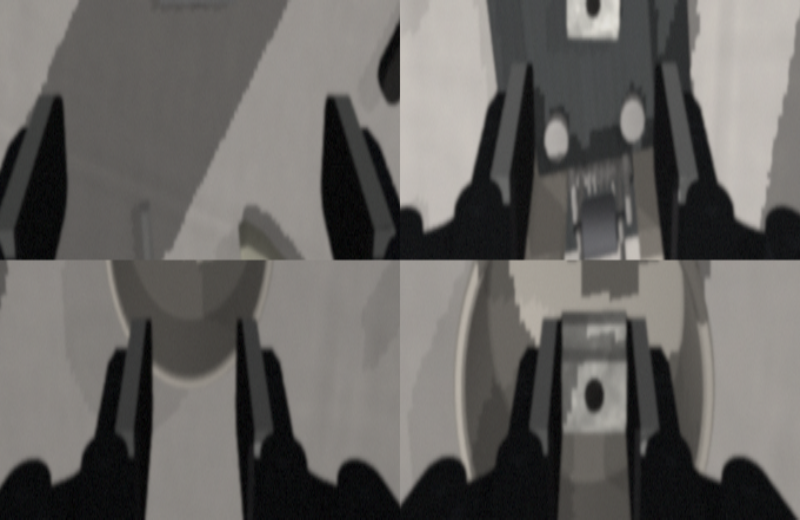

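The fingertips sit about 5–6 mm behind the shut TCP at 60 mm opening, so I'll use a TCP height near -0.003. I descend part way and check.

```bash
python3 -m handwheel '[[0.02,0.13,0.8,0,0,-0.0028],[0,0,1,0,0,0],[0,0,1,0,0,0],[0,0,1,0,0,0],[0,0,1,0,0,0],[0,0,0.8,0,0,0],[0,0,0,0,0,0],[0,0,0,0,0,0]]' -0.7 80; python3 - <<'E'
from h import *
plan([.541,-.2405,-.003],.276)
f=bot.grab_frame('wrist');cv2.imwrite('pics/w7.png',f['pixels']);np.savez("w7.npz",**{k:np.array(v) for k,v in f.items()})
for r in bot.trace(f,"cover_plate")[:2]:
    m=r["region"].astype(np.uint8);cn=max(cv2.findContours(m,0,2)[0],key=cv2.contourArea)
    b=cv2.boxPoints(cv2.minAreaRect(cn));w=np.array([ray(f,q,.008)[:2] for q in b]);print(r["score"],b.round(1).tolist(),w.round(4).tolist(),w.mean(0))
E
```

```text
clock: 13.95
position: [0.5414, -0.2403, 0.0361]
tool_rot: [3.141, -0.0, 0.277]
force: [1.4, 0.4, 0.6]
grip_width: 0.0726
clock 13.95 pos [ 0.5414 -0.2403  0.0361] rot [ 3.1412e+00 -5.0000e-04  2.7720e-01] w 0.0726 F [1.4 0.4 0.6]
turn frac [ 0.0001 -0.0001  0.0002] shift(new frame) [-0.017  0.002  1.563] shift(now frame) [-1.700e-02  1.000e-03  1.563e+00]
0.81 [[207.60000610351562, 343.8999938964844], [210.0, 150.5], [339.29998779296875, 152.10000610351562], [336.79998779296875, 345.5]] [[0.4817, -0.2195], [0.5836, -0.1977], [0.5989, -0.254], [0.4996, -0.2866]] [ 0.54095939 -0.23946177]
0.59 [[-64.0, 181.0], [34.0, 83.0], [106.5, 155.5], [8.5, 253.5]] [[0.5351, -0.0788], [0.5912, -0.1188], [0.5686, -0.153], [0.5068, -0.1134]] [ 0.550423   -0.11600252]
```

View pics/w7.png

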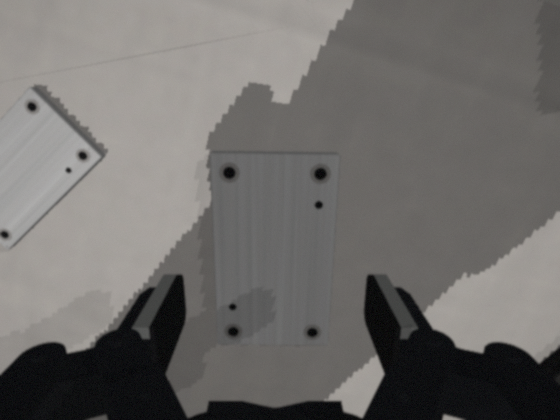

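The plate is square to the jaws: its front edge runs level from (210,152) to (338,152), with its sides between the fingers.

```bash
python3 -m handwheel '[[0,0,0.5,0,0,0],[0,0,0.5,0,0,0],[0,0,0.3,0,0,0],[0,0,0.26,0,0,0],[0,0,0,0,0,0],[0,0,0,0,0,0]]'; python3 -m handwheel '[[0,0,0,0,0,0],[0,0,0,0,0,0],[0,0,0,0,0,0],[0,0,0,0,0,0],[0,0,0,0,0,0]]' 1 100
```

```text
clock: 14.8
position: [0.5412, -0.2404, -0.0032]
tool_rot: [3.141, -0.0, 0.277]
force: [-0.3, 1.5, -0.3]
grip_width: 0.0726
clock: 15.42
position: [0.5413, -0.2404, -0.0022]
tool_rot: [3.141, -0.001, 0.277]
force: [-5.3, 1.9, 18.0]
grip_width: 0.0568
```

```bash
python3 -m handwheel '[[0,0,-0.4,0,0,0],[0,0,-0.7,0,0,0],[0,0,-0.9,0,0,0],[0,0,-1,0,0,0],[0,0,-1,0,0,0],[0,0,-0.8,0,0,0.021],[0,-0.5,0,0,0,0],[0,-0.8,0,0,0,0]]'; python3 - <<'E'
from h import *
plan([.506,.0275,.12],.145)
f=bot.grab_frame('wrist');cv2.imwrite('pics/w8.png',f['pixels'])
E
```

```text
clock: 16.42
position: [0.5358, -0.207, 0.1163]
tool_rot: [-3.141, 0.0, 0.148]
force: [-0.2, -0.4, -1.2]
grip_width: 0.0562
clock 16.425 pos [ 0.5358 -0.207   0.1163] rot [-3.1414e+00  3.0000e-04  1.4750e-01] w 0.0562 F [-0.2 -0.4 -1.2]
turn frac [-0.      0.      0.0004] shift(new frame) [ 0.175 -9.454 -0.148] shift(now frame) [ 0.199 -9.454 -0.146]
```

View pics/w8.png

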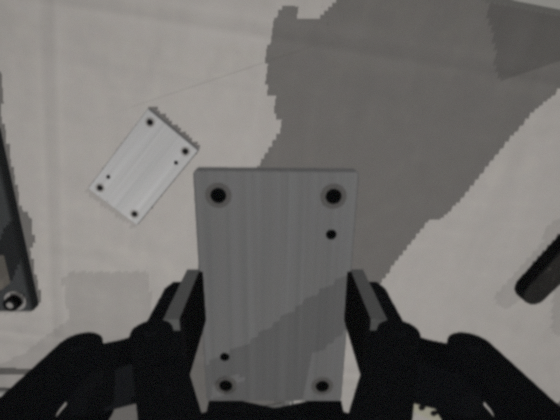

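```bash
python3 - <<'E'
from h import *
from scipy.spatial.transform import Rotation as Ro
f=bot.grab_frame('wrist');s=bot.observe();p=np.array(s["position"]);Rt=Ro.from_euler('xyz',s["tool_rot"])
for dz in(.008,.010,.012):
  z=p[2]+dz
  q=np.array([Rt.inv().apply(ray(f,u,z)-p)*1000 for u in[(218,195),(333,196),(322,386),(226,386),(194,170),(357,170)]])
  print(dz,q[:,:2].round(1).tolist(),"ctr",q[:4,:2].mean(0).round(1))
  a=q[1]-q[0];b=q[0]-q[3];print(np.linalg.norm(a),np.linalg.norm(b), np.linalg.norm(q[5]-q[4]))
E
```

```text
0.008 [[41.6, -22.4], [41.2, 20.1], [-46.1, 19.4], [-46.2, -23.0], [51.0, -30.7], [51.0, 28.3]] ctr [-2.4 -1.5]
42.51864666619146 87.79742593709767 58.97184544594868
0.01 [[42.2, -22.1], [41.8, 19.8], [-44.3, 19.1], [-44.3, -22.7], [51.4, -30.2], [51.5, 27.9]] ctr [-1.1 -1.5]
41.88520273914866 86.48941755417631 58.09328132659852
0.012 [[42.8, -21.8], [42.4, 19.5], [-42.4, 18.8], [-42.4, -22.4], [51.9, -29.8], [51.9, 27.4]] ctr [ 0.1 -1.5]
41.251758812105834 85.18140917125507 57.214717207248334
```

```bash
python3 -m handwheel '[[0.03,-1,-0.1,0,0,0],[0.03,-1,-0.1,0,0,0],[0.03,-1,-0.1,0,0,0],[0.03,-1,0,0,0,0],[0.03,-1,0,0,0,0],[0.03,-1,0,0,0,0],[0,-1,0,0,0,0],[0,-1,0,0,0,0]]'; python3 - <<'E'
from h import *
plan([.506,.0275,.12],.145)
E
```

```text
clock: 17.52
position: [0.511, -0.0082, 0.1235]
tool_rot: [-3.141, 0.001, 0.148]
force: [0.6, 0.6, -1.1]
grip_width: 0.0565
clock 17.525 pos [ 0.511  -0.0082  0.1235] rot [-3.1414e+00  1.1000e-03  1.4760e-01] w 0.0565 F [ 0.6  0.6 -1.1]
turn frac [-0.      0.0002  0.0004] shift(new frame) [ 0.007 -1.443  0.139] shift(now frame) [ 0.011 -1.443  0.14 ]
```

```bash
python3 -m handwheel '[[0,-0.8,0,0,0,0.0004],[0,-0.59,0,0,0,0],[0,0,0.6,0,0,0],[0,0,0.8,0,0,0],[0,0,0.7,0,0,0],[0,0,0,0,0,0],[0,0,0,0,0,0]]'; python3 - <<'E'
from h import *
plan([.506,.026,.047],.145)
f=bot.grab_frame('wrist');cv2.imwrite('pics/w9.png',f['pixels']);np.savez("w9.npz",**{k:np.array(v) for k,v in f.items()})
g=bot.grab_frame('scene');c=cv2.resize(g['pixels'][175:255,210:310],None,fx=7,fy=7,interpolation=cv2.INTER_CUBIC);cv2.imwrite('pics/s9.png',c)
E
```

```text
clock: 18.4
position: [0.5068, 0.0244, 0.0715]
tool_rot: [3.141, 0.0, 0.143]
force: [-0.0, 0.6, -1.5]
grip_width: 0.0563
clock 18.4 pos [0.5068 0.0244 0.0715] rot [3.1415e+00 2.0000e-04 1.4250e-01] w 0.0563 F [-0.   0.6 -1.5]
turn frac [ 0.      0.     -0.0004] shift(new frame) [-0.024 -0.069  0.982] shift(now frame) [-0.024 -0.069  0.982]
```

View pics/w9.png

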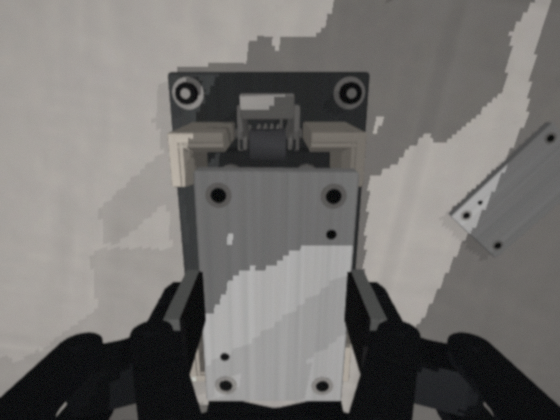

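View pics/s9.png

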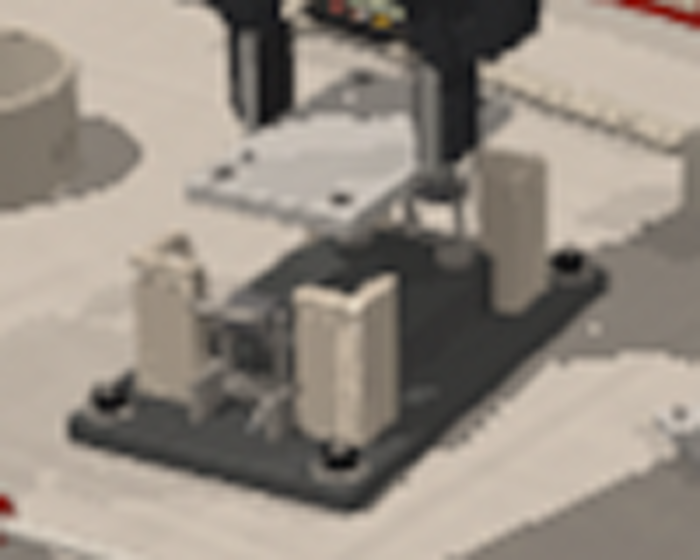

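```bash
python3 - <<'E'
from h import *
from scipy.spatial.transform import Rotation as Ro
f=dict(np.load("w9.npz"));s=bot.observe();p=np.array(s["position"]);Rt=Ro.from_euler('xyz',s["tool_rot"])
print(f["cx"],f["cy"])
def T(u,z):return (Rt.inv().apply(ray(f,u,z)-p)*1000)[:2].round(1)
print("bolts",T((188,93),.012),T((349,93),.012));print("base corners",T((168,72),.010),T((369,72),.010))
print("plate",T((194,170),.0815),T((357,170),.0815))
n=np.array([.506,.0275,0]);print("nest est in tool",Rt.inv().apply(n-p)*1000)
cv2.imwrite("pics/w9c.png",cv2.resize(f["pixels"][60:220,150:390],None,fx=3.3,fy=3.3,interpolation=cv2.INTER_CUBIC))
E
```

```text
274.5681192132146 209.1607692364938
bolts [ 76.1 -44.5] [76.1 37.8]
base corners [ 86.3 -54.3] [86.3 47.7]
plate [ 51.2 -29. ] [51.2 29.1]
nest est in tool [-0.76604954 -3.07860698 71.99784571]
```

View pics/w9c.png

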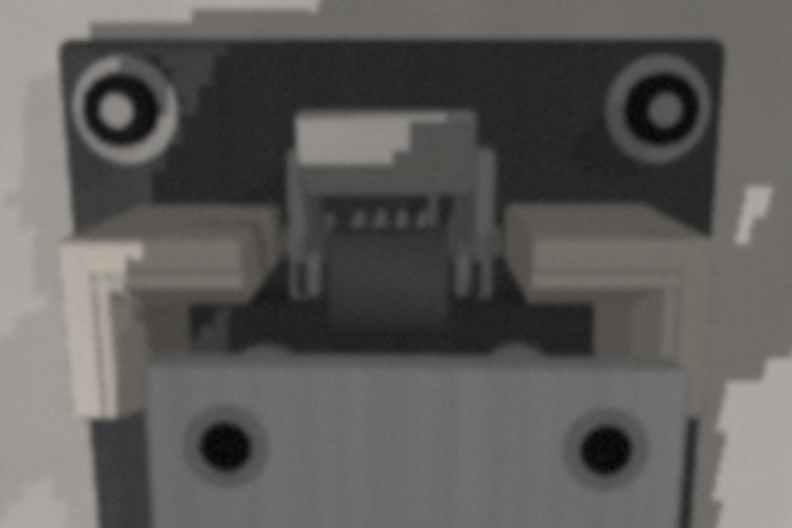

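Relative to the plate, the nest sits about 3.3 mm towards tool -y and 0.5 mm towards -x, with matching yaw. I correct for that and lower onto the rollers.

```bash
python3 -m handwheel '[[-0.02,-0.13,0,0,0,0],[0,0,0,0,0,0],[0,0,0.3,0,0,0],[0,0,0.3,0,0,0],[0,0,0.2,0,0,0],[0,0,0.1,0,0,0],[0,0,0,0,0,0]]';python3 - <<'E'
from h import *
plan([.506,.0275,.047],.145)
f=bot.grab_frame('wrist');cv2.imwrite('pics/w10.png',f['pixels'])
g=bot.grab_frame('scene');c=cv2.resize(g['pixels'][175:255,210:310],None,fx=7,fy=7,interpolation=cv2.INTER_CUBIC);cv2.imwrite('pics/s10.png',c)
E
```

```text
clock: 19.38
position: [0.5058, 0.028, 0.0489]
tool_rot: [-3.142, 0.0, 0.143]
force: [-0.6, -0.8, -0.9]
grip_width: 0.0563
clock 19.375 pos [0.5058 0.028  0.0489] rot [-3.1416e+00  4.0000e-04  1.4290e-01] w 0.0563 F [-0.6 -0.8 -0.9]
turn frac [-0.      0.0001 -0.0003] shift(new frame) [0.007 0.02  0.074] shift(now frame) [0.007 0.019 0.074]
```

View pics/w10.png

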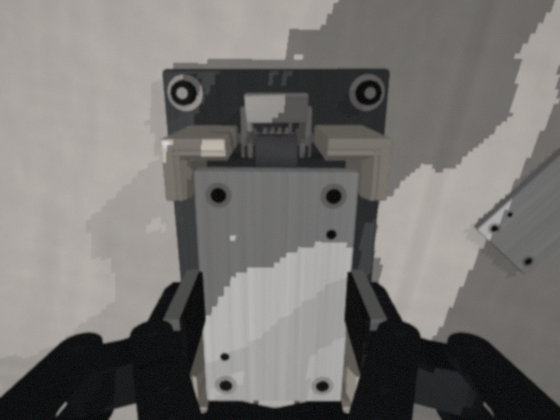

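View pics/s10.png

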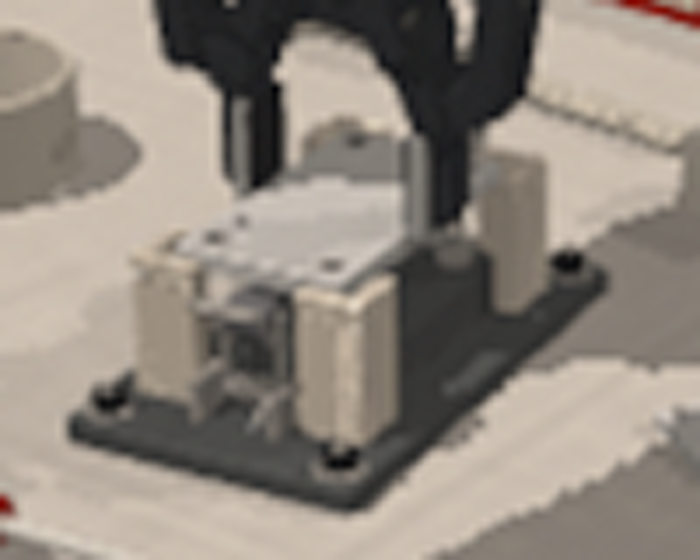

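The plate is between the posts: its edges at columns 195 and 358 are symmetric inside the front posts at 190–363. There is no side load. I press down in small steps while holding it.

```bash
python3 -m handwheel '[[0,0,0.1,0,0,0],[0,0,0.1,0,0,0],[0,0,0.1,0,0,0],[0,0,0,0,0,0]]' - 120; python3 -m handwheel '[[0,0,0.1,0,0,0],[0,0,0.1,0,0,0],[0,0,0.1,0,0,0],[0,0,0,0,0,0]]'
```

```text
clock: 19.98
position: [0.5059, 0.0279, 0.0415]
tool_rot: [-3.142, -0.0, 0.143]
force: [1.5, 0.0, -1.5]
grip_width: 0.0555
clock: 20.48
position: [0.5057, 0.0279, 0.0338]
tool_rot: [-3.142, 0.0, 0.143]
force: [1.6, -0.0, -3.3]
grip_width: 0.0557
```

```bash
python3 -m handwheel '[[0,0,0.1,0,0,0],[0,0,0.1,0,0,0],[0,0,0,0,0,0]]';python3 - <<'E'
from h import *
plan([.506,.0275,.028],.145)
f=bot.grab_frame('wrist');cv2.imwrite('pics/w11.png',f['pixels'])
g=bot.grab_frame('scene');c=cv2.resize(g['pixels'][175:255,210:310],None,fx=7,fy=7,interpolation=cv2.INTER_CUBIC);cv2.imwrite('pics/s11.png',c)
E
```

```text
clock: 20.85
position: [0.5055, 0.0279, 0.0286]
tool_rot: [-3.142, 0.001, 0.143]
force: [0.2, -0.1, -9.3]
grip_width: 0.0553
clock 20.85 pos [0.5055 0.0279 0.0286] rot [-3.1415e+00  8.0000e-04  1.4290e-01] w 0.0553 F [ 0.2 -0.1 -9.3]
turn frac [-0.      0.0001 -0.0003] shift(new frame) [0.016 0.02  0.026] shift(now frame) [0.016 0.02  0.026]
```

View pics/w11.png

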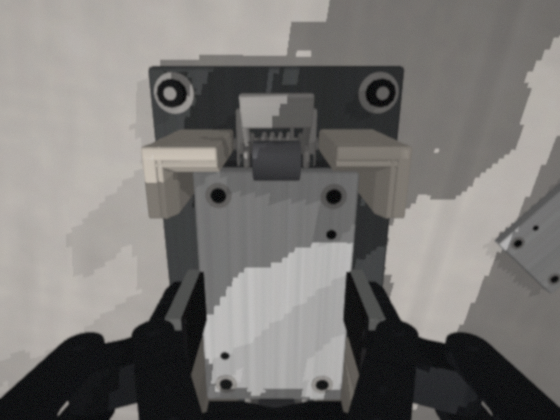

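View pics/s11.png

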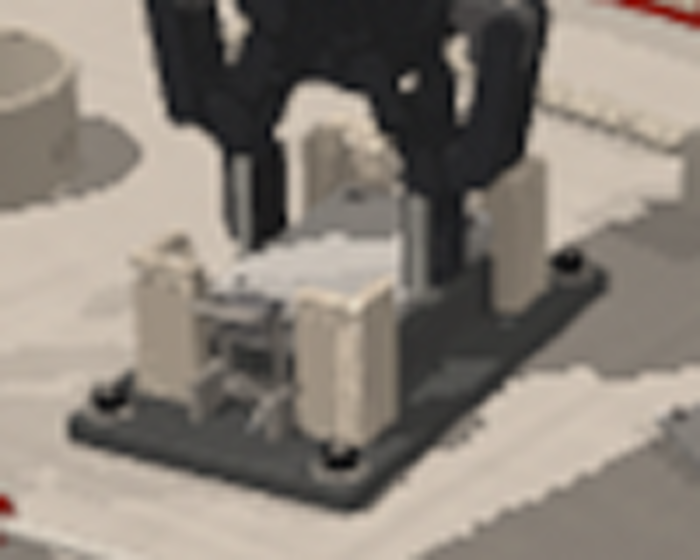

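The roller at (276,160) now overlaps the plate's end, and the force pulls downward because the rollers are driving the plate home. I press a little further.

```bash
python3 -m handwheel '[[0,0,0.05,0,0,0],[0,0,0.03,0,0,0],[0,0,0,0,0,0]]'; python3 -m handwheel '[[0,0,0,0,0,0],[0,0,0,0,0,0],[0,0,0,0,0,0]]' -0.7 120; python3 -m handwheel '[[0,0,-0.4,0,0,0],[0,0,-1,0,0,0],[0,0,-1,0,0,0],[0,0,-0.6,0,0,0],[0,0,0,0,0,0]]' -1;python3 - <<'E'
from h import *
plan([.506,.0275,.038],.145)
f=bot.grab_frame('wrist');cv2.imwrite('pics/w12.png',f['pixels'])
g=bot.grab_frame('scene');c=cv2.resize(g['pixels'][175:255,210:310],None,fx=7,fy=7,interpolation=cv2.INTER_CUBIC);cv2.imwrite('pics/s12.png',c)
E
```

```text
clock: 21.32
position: [0.5059, 0.0279, 0.028]
tool_rot: [3.141, -0.0, 0.143]
force: [-7.6, -0.7, 19.7]
grip_width: 0.0555
clock: 21.7
position: [0.5059, 0.028, 0.0271]
tool_rot: [-3.142, -0.0, 0.143]
force: [0.8, -0.5, -0.1]
grip_width: 0.0728
clock: 22.32
position: [0.5064, 0.0279, 0.103]
tool_rot: [3.142, -0.002, 0.143]
force: [-0.6, 0.0, -1.4]
grip_width: 0.0855
clock 22.325 pos [0.5064 0.0279 0.103 ] rot [ 3.1415e+00 -1.8000e-03  1.4260e-01] w 0.0855 F [-0.6  0.  -1.4]
turn frac [ 0.     -0.0003 -0.0004] shift(new frame) [-0.019  0.015  2.6  ] shift(now frame) [-0.023  0.014  2.6  ]
```

View pics/w12.png

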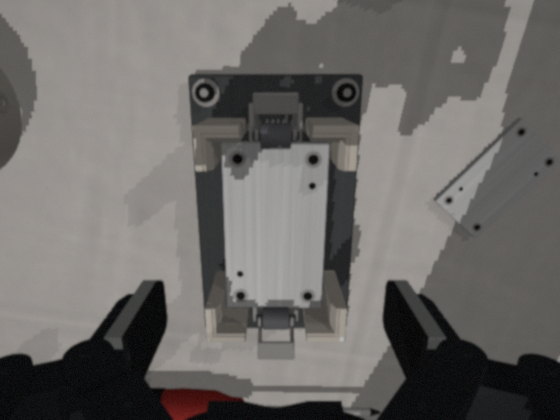

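View pics/s12.png

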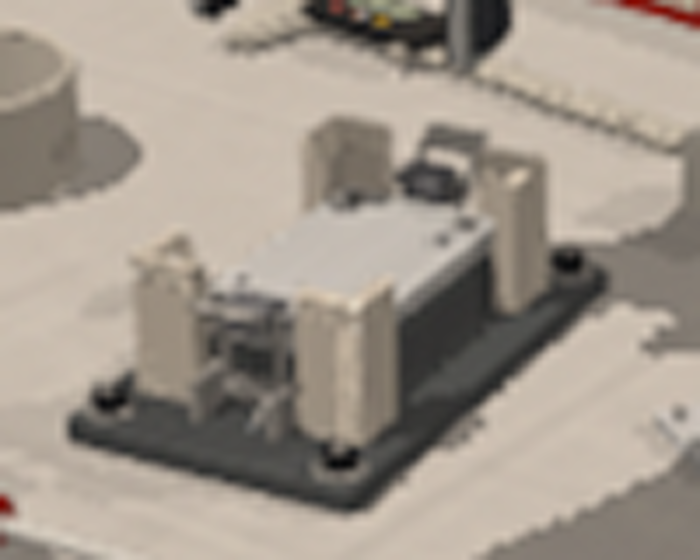

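The plate looks home. To be sure, I press its centre with closed fingers and check both rollers in an enlarged view.

```bash
python3 -m handwheel '[[0,0,0,0,0,0],[0,0,0,0,0,0],[0,0,0.6,0,0,0],[0,0,0.7,0,0,0],[0,0,0.7,0,0,0],[0,0,0.4,0,0,0],[0,0,0.1,0,0,0],[0,0,0,0,0,0]]' 1 40; python3 -m handwheel '[[0,0,0.04,0,0,0],[0,0,0.04,0,0,0],[0,0,0.04,0,0,0],[0,0,0,0,0,0]]'; python3 - <<'E'
from h import *
p=cv2.imread("pics/w12.png");a=cv2.resize(p[80:170,190:365],None,fx=4,fy=3.2,interpolation=cv2.INTER_CUBIC);b=cv2.resize(p[265:355,190:365],None,fx=4,fy=3.2,interpolation=cv2.INTER_CUBIC)
cv2.imwrite("pics/w12c.png",np.vstack([a,b]))
E
```

```text
clock: 23.42
position: [0.5059, 0.028, 0.0396]
tool_rot: [-3.142, -0.0, 0.143]
force: [-0.6, 0.6, 0.1]
grip_width: -0.0
clock: 23.92
position: [0.5062, 0.0279, 0.0379]
tool_rot: [3.141, -0.001, 0.143]
force: [-8.0, -1.0, 31.3]
grip_width: -0.0001
```

View pics/w12c.png

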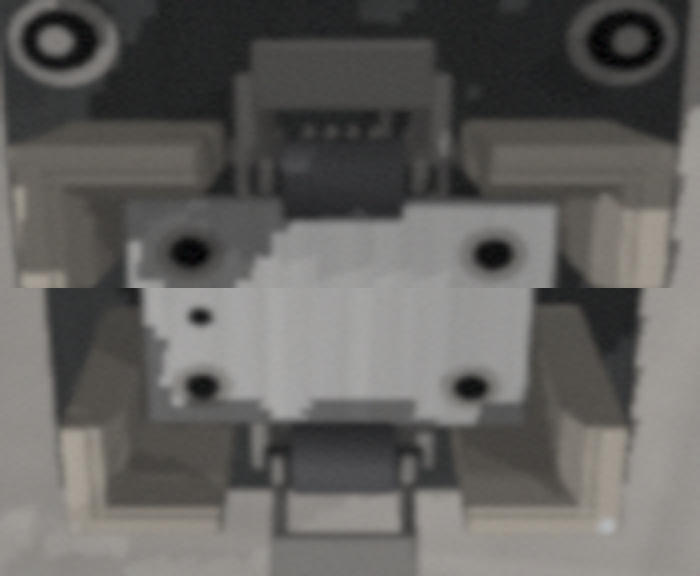

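Contact came at z = 0.0379 under 31 N, which is the plate top when home (0.030 + 0.008). I retreat up and back to look straight down on the -x roller and make final checks.

```bash
python3 -m handwheel '[[0,0,-0.5,0,0,0],[0,0,-1,0,0,0],[0,0,-1,0,0,0],[-0.7,0,-1,0,0,0],[-0.9,0,-0.5,0,0,0],[-0.9,0,0,0,0,0],[-0.5,0,0,0,0,0],[0,0,0,0,0,0]]'; python3 - <<'E'
from h import *
s=bot.observe();print(s["clock"],s["position"],s["force"])
f=bot.grab_frame('wrist');cv2.imwrite('pics/w13.png',cv2.resize(f['pixels'][0:330,130:430],None,fx=1.8,fy=1.8,interpolation=cv2.INTER_CUBIC))
c,S=np.cos(.145),np.sin(.145)
N=lambda x,y,z:np.array([.506+c*x-S*y,.0277+S*x+c*y,z])
for n,q in[("plate corners",[(x,y,.038) for x in(.052,-.052) for y in(.03,-.03)]),("roller a/b centre-top",[(.056,0,.05),(-.056,0,.05)])]:
    print(n,[((proj(f,N(*a))-[130,0])*1.8).round().tolist() for a in q])
t=bot.grab_frame('top');cv2.imwrite('pics/t13.png',cv2.resize(t['pixels'][120:310,120:420],None,fx=2.6,fy=2.6,interpolation=cv2.INTER_CUBIC))
g=bot.grab_frame('scene');cv2.imwrite('pics/s13.png',cv2.resize(g['pixels'][150:270,150:330],None,fx=4.4,fy=4.4,interpolation=cv2.INTER_CUBIC))
for th in["sensor_block","spare_finger","hex_key","parts_cup","t_nut"]:
    r=bot.trace(t,th);print(th,[(round(a["score"],2),np.round(a["point"]).tolist()) for a in r[:2]])
E
```

```text
clock: 24.92
position: [0.4315, 0.0172, 0.1368]
tool_rot: [3.141, -0.0, 0.143]
force: [-0.2, 1.0, 0.0]
grip_width: 0.0002
24.925 [0.43150886 0.0171625  0.13675901] [-0.20595965  1.03962324  0.00950104]
plate corners [[167.0, -3.0], [357.0, -3.0], [179.0, 319.0], [345.0, 319.0]]
roller a/b centre-top [[262.0, -27.0], [262.0, 338.0]]
sensor_block [(0.68, [272.0, 144.0])]
spare_finger [(0.75, [408.0, 277.0])]
hex_key [(0.81, [351.0, 292.0])]
parts_cup [(0.78, [157.0, 204.0])]
t_nut []
```

View pics/w13.png

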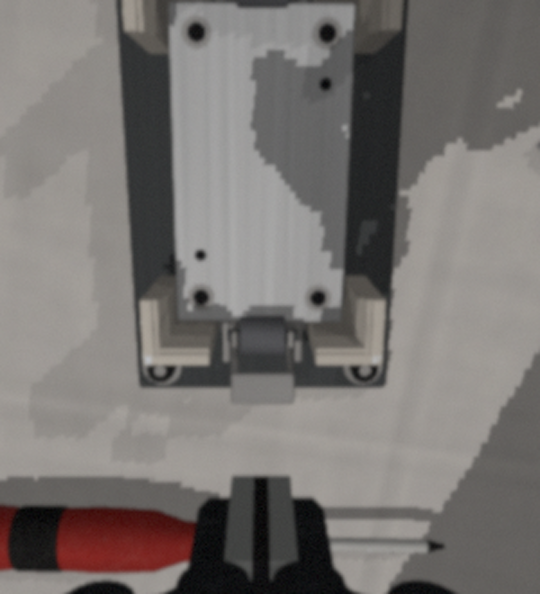

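View pics/t13.png

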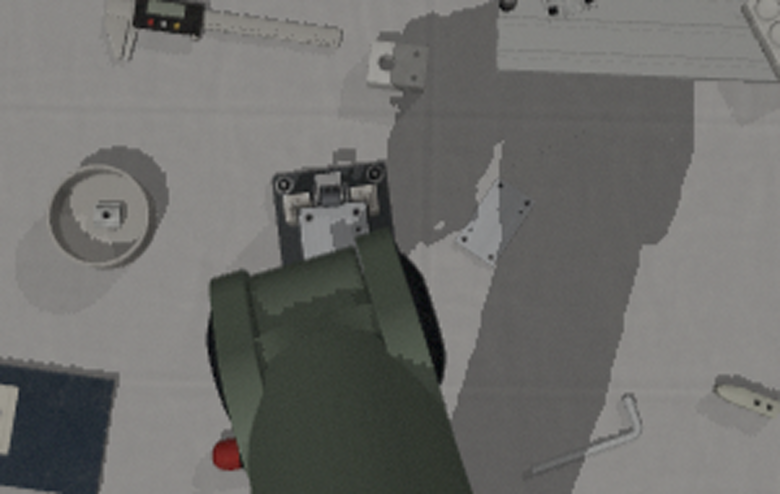

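View pics/s13.png

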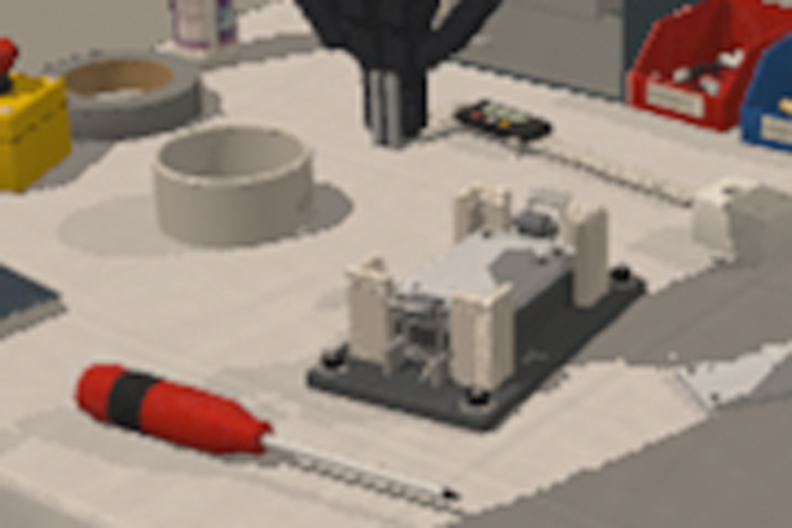

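The -x roller's inner edge is at row 317, over the plate end at row 320. The plate's corners fall on the projected home pose: (179,319) and (345,319). The nut is in the cup at crop (106,214), the cup is upright, and the bystanders are unmoved. I hand in.

```bash
python3 -c "
from workcell import bot
print(bot.job_done());print(bot.observe()['clock'])"
```

```text
the job is handed in; nothing more can be done
None
the job is handed in; nothing more can be done
```

The T-nut is in the steel cup and the cover plate sits fully home in the nest under both rollers. I handed the job in at about 25 s of the 69 s allowed; no verdict is reported.

I took the T-nut off the seat and released it low inside the cup. I picked the 104 x 60 mm plate, not the smaller look-alike, and set it between the posts without dropping it. I pressed it past both rollers while holding it, then pressed its centre again with closed fingers.

**Plate:** Under 31 N its top read z = 0.0379 m against 0.038 expected. The corners I could see lie on the projected home pose to within a few pixels.

**Rollers:** Both rollers show over the plate's ends. The -x one overlaps by only about 3 pixels in the enlarged picture.

**Cup and bystanders:** The nut shows inside the upright cup. The machined block, spare finger and hex key are within 2–3 pixels of where they started, and the gripper is clear of everything at z = 0.137 m.

**Checks that disagreed:**
- The network did not find the T-nut in the last top picture, though it is plainly visible in the cup.
- One reading of the plate in the grip was 1.5 mm off to the side, most likely because it was taken while the arm was still settling. A second look put it right before placing.

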